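Gauge stoneware sleeves, sort them and shut the drawer

ROBOT

A 7-joint arm with a two-finger parallel gripper is mounted at the origin on the work surface. World frame = base frame: x ahead of the robot, y to its left, z up, the work surface at z = 0. Lengths are in m, angles in rad, forces in N, time in s.
With the tool pointing down it reaches from about 0.4 to 0.875 m from the base axis. Payload 19.3 kg.
Tool frame: the origin (TCP) lies at the very end of the fingers, on their centre line; the grasp point (between the pads) lies 19 mm behind it; z points along the fingers, y is the line along which they close (so a half turn about z gives the same grasp; the last joint's range is limited). The gripper opens to 85 mm and grips with 20 to 120 N. Pads are 22 mm wide; open, the fingers measure 114 mm over their backs; the gripper's body (76 mm by 85 mm) begins 54 mm behind the grasp point. The pads swing forward as they close: fully open they stand 13 mm farther back than shut.
Start: joints at [-1.29, 0.521, -0.036, 1.599, 0.021, 1.021, -0.113], TCP at [0.215, 0.587, 0.231] pointing down, gripper open.
Joint ranges: [-2.91, 2.91], [-0.3, 2.13], [-1.5, 1.42], [0.17, 2.43], [-1.26, 4.41], [0.16, 1.93], [-2.52, 2.52]. Speed limits (rad/s): [1.89, 1.89, 2.39, 2.39, 3.01, 3.01, 3.01].

INTERFACE

Orientations are given as [roll, pitch, yaw] about the fixed x, y, z axes, in that order (R = Rz(yaw) Ry(pitch) Rx(roll)).
In Python, from workcell import observe, grab_frame, job_done gives the robot as it stands.
- The arm moves only by the tool move_arm, never from a script. Its argument "plan" is a list that holds one entry, the list of rows, each a list of 7 numbers: the shift along the tool's x, y, z each as a share of 0.02 m, from -1 to 1, then the turn, a rotation vector about the tool's x, y, z each as a share of 6 degrees, from -1 to 1, then the opening, from -1 (shut) to 1 (fully open). A call has exactly 10 rows; each row shifts and turns the commanded pose from where the row before left it, along the tool's axes as they then stand; what a row does not reach is not made up. A row lasts 1/10 s, in which the tool goes at most 50 mm and 8.59 degrees, less where a joint would pass 70% of its speed; a pose out of reach is approached as far as the arm can. A call with a number of a shift or a turn outside -1 to 1 is refused whole. A call with a gripper value outside its range is refused whole. The fingers move at their own pace and stop on an object; "grip_force" is the grip in N (left out, the last holds). Time passes only in rows, so rows that do not move let the fingers close, or fill a call up. It gives the time, the measured TCP pose, the force, the opening and the grip force at its end, in the units of the state.
- observe(): the state, without advancing time (a new reading comes with each control period).
- grab_frame(name): name is "scene" or "top" or "wrist"; returns a dict with "color" (480x640x3 uint8, red, green, blue), "intrinsics" (3x3 intrinsics, pixels), "position" and "orientation" of the camera in the world; the wrist camera has in their place "tool_from_camera" (4x4, takes a point from camera to tool coordinates, whose origin is the TCP and whose axes are the flange's). Camera axes: x right, y down, z forward; pixel columns grow to the right and rows downward; lengths in m; the calibration is good to about 2 mm. A picture is of the moment at which its call begins: read the wrist's pose just before it. There is no depth.
- job_done(): hands the job in; it is judged then, once.
The state is a dict: "clock": time; "qpos": joint angles; "qd": joint speeds; "joint_efforts": joint torques, N m; "position": TCP position; "tool_rot": TCP orientation; "force": force on the tool from outside, world axes, zero at the start; "moment": the same for the moment, N m; "grip_width": finger opening in m; "finger_force": force on a finger pad.
Only numpy, scipy, OpenCV 4.12 (cv2) and the standard library are available. Lean on these libraries where they do the work, as an engineer would, in place of code of your own. Each camera call takes 0.05 s, during which the arm holds its last target. There are 200 camera calls.

TASK

Two fired stoneware lamp sleeves lie on the ware board; glaze may have run inside either. Work on one sleeve at a time: slide it onto the horizontal gauge pin as far as it will go, then if it went fully home against the seat lay it flat in the open drawer of the chest, and if it stopped short lay it flat in the grey seconds tray, before you take up the next. When both have been tried and sorted, push the drawer fully shut; the ware chips, so set it down rather than drop it, and leave everything else on the bench where it is.

Things in the scene. Friction and masses are not known exactly. Their poses are not given: they have to be found in the camera images.
- sleeve_a: Brown stoneware sleeve: square tube 40 x 40 mm outside, 70 mm long, square bore 27 x 27 mm open at both ends, about 135 g, lying flat on the ware board. Origin: centre of underside; x along the tube, z up. It may have a hard run of glaze inside at mid-length, found only on the pin: a blocked sleeve stops hard with about 29 mm of it on the pin (it would tip off if let go).
- sleeve_b: The other sleeve; same description as sleeve_a.
- sleeve_a_mid (a point): Centre of sleeve_a's bore: 20 mm above its underside, mid-length. Axes as sleeve_a.
- sleeve_b_mid (a point): Centre of sleeve_b's bore, likewise.
- board: Ware board, plywood, 130 (x) x 220 (y) x 12 mm, on the bench; origin centre of underside. The two sleeves lie on it side by side about 110 mm apart along its y, tubes roughly along its x. Its place on the right swaps with the seconds tray's (nearer or farther row).
- gauge: Bench gauge, fixed: a hardwood upright 45 mm thick, 80 mm wide, 135 mm tall on a steel base 150 x 100 x 12 mm, from whose front a horizontal steel go-pin sticks out along the gauge's -x. Origin on the bench under the upright's front face, on the pin's line.
- pin_seat (a point): Centre of the seat: the steel disc (58 mm across) at the root of the pin, 105 mm above the bench. Axes as the gauge: the pin runs from here along -x. A clear sleeve fully home has its bore centre at x = -35 mm here; a blocked one stops at about x = -91 mm.
- pin_tip (a point): End of the pin, 85 mm out from the seat (x = -85 mm). The pin is 24 mm in diameter, its end bevelled to 17 mm, so a sleeve has 1.5 mm of play all round.
- tray: Seconds tray, grey plastic, fixed, open-topped: 130 (x) x 220 (y) x 30 mm outside, walls and floor 4 mm. Origin centre of underside.
- tray_in (a point): Centre of the tray's inner floor. Axes as the tray; an old reject lies near y = +75 mm, the -y side is free.
- chest_drawer0 (a joint): Top drawer of the fixed wooden two-drawer chest (260 x 260 x 164 mm tall, on the left, its front facing its own -x): metres pulled out along the chest's -x; 0 = fully shut. Starts about 0.115 to 0.14. It slides with about 1 N of friction and stays where left.
- drawer_floor (a point): Point on the top drawer's inner floor, on its centre line, 52 mm behind the front panel's inner face, 92 mm above the bench; moves with the drawer. Its +x points into the chest. Inside: 215 mm (x) by 218 mm (y), walls 50 mm high; front panel 61 mm above the floor. With the drawer out by d (m) the floor is open from above from x = -0.052 to about x = d - 0.06; the rest is under the chest's top.
- chest_drawer0_handle (a point): Middle of the top drawer's bar handle (120 mm long along y, about 10 mm thick), 35 mm in front of the front panel's outer face, 126 mm above the bench. Same axes as drawer_floor: push it along +x to shut the drawer.
- brush: Round brush, 180 mm long, 40 mm thick at its black ferrule; lies on the bench in front of the gauge. Bystander.
- modeller: Wooden modelling tool, 160 mm long, 9 mm thick, lying between the ware area and the gauge. Bystander.
- batten: Flat wooden batten 180 x 30 x 8 mm lying on the bench in front of the chest. Bystander.
- knife: Palette knife with a dark wooden handle, 220 mm long, on the left of the bench. Bystander.
- accent_pot: Small round brown pot, 74 mm across, 45 mm tall, at the far right. Bystander.
- shard: Short broken piece of sleeve, 40 x 40 x 36 mm, an old reject lying in the +y end of the seconds tray. Bystander.
Mind the look-alikes: they are no part of the job. What is shaped like the sleeve_a but green or pink is not meant.

How it is judged:
On the way, in this order (a step that is already met when the one before it is completed fails the run):
1. a first sleeve is slid onto the gauge pin as far as it will go (((x of sleeve_a_mid in the frame of pin_seat between -0.039 and -0.02 m and y of sleeve_a_mid in the frame of pin_seat between -0.006 and 0.006 m and z of sleeve_a_mid in the frame of pin_seat between -0.006 and 0.006 m and angle between the x axis of sleeve_a and the x axis of gauge, either way round below 0.12 rad) or (x of sleeve_b_mid in the frame of pin_seat between -0.096 and -0.02 m and y of sleeve_b_mid in the frame of pin_seat between -0.006 and 0.006 m and z of sleeve_b_mid in the frame of pin_seat between -0.006 and 0.006 m and angle between the x axis of sleeve_b and the x axis of gauge, either way round below 0.12 rad))), for 0.2 s.
2. that sleeve is laid where its result sends it: home -> drawer, stopped short -> seconds tray (((x of sleeve_a_mid in the frame of drawer_floor between -0.045 and 0.155 m and y of sleeve_a_mid in the frame of drawer_floor between -0.1 and 0.1 m and z of sleeve_a_mid in the frame of drawer_floor between 0.012 and 0.028 m and angle between sleeve_a's own x axis and vertical between 1.42 and 1.72 rad and contact force between sleeve_a and the fingers below 0.1 N and linear speed of sleeve_a below 0.05 m/s) or (x of sleeve_b_mid in the frame of tray_in between -0.055 and 0.055 m and y of sleeve_b_mid in the frame of tray_in between -0.1 and 0.1 m and z of sleeve_b_mid in the frame of tray_in between 0.012 and 0.028 m and angle between sleeve_b's own x axis and vertical between 1.42 and 1.72 rad and contact force between sleeve_b and the fingers below 0.1 N and linear speed of sleeve_b below 0.05 m/s))), for 0.2 s.
3. the other sleeve is slid onto the pin as far as it will go, the first staying sorted ((((x of sleeve_a_mid in the frame of drawer_floor between -0.045 and 0.155 m and y of sleeve_a_mid in the frame of drawer_floor between -0.1 and 0.1 m and z of sleeve_a_mid in the frame of drawer_floor between 0.012 and 0.028 m and angle between sleeve_a's own x axis and vertical between 1.42 and 1.72 rad and contact force between sleeve_a and the fingers below 0.1 N and linear speed of sleeve_a below 0.05 m/s) and (x of sleeve_b_mid in the frame of pin_seat between -0.096 and -0.02 m and y of sleeve_b_mid in the frame of pin_seat between -0.006 and 0.006 m and z of sleeve_b_mid in the frame of pin_seat between -0.006 and 0.006 m and angle between the x axis of sleeve_b and the x axis of gauge, either way round below 0.12 rad)) or ((x of sleeve_b_mid in the frame of tray_in between -0.055 and 0.055 m and y of sleeve_b_mid in the frame of tray_in between -0.1 and 0.1 m and z of sleeve_b_mid in the frame of tray_in between 0.012 and 0.028 m and angle between sleeve_b's own x axis and vertical between 1.42 and 1.72 rad and contact force between sleeve_b and the fingers below 0.1 N and linear speed of sleeve_b below 0.05 m/s) and (x of sleeve_a_mid in the frame of pin_seat between -0.039 and -0.02 m and y of sleeve_a_mid in the frame of pin_seat between -0.006 and 0.006 m and z of sleeve_a_mid in the frame of pin_seat between -0.006 and 0.006 m and angle between the x axis of sleeve_a and the x axis of gauge, either way round below 0.12 rad)))), for 0.2 s.
4. both sleeves lie sorted (x of sleeve_a_mid in the frame of drawer_floor between -0.045 and 0.155 m and y of sleeve_a_mid in the frame of drawer_floor between -0.1 and 0.1 m and z of sleeve_a_mid in the frame of drawer_floor between 0.012 and 0.028 m and angle between sleeve_a's own x axis and vertical between 1.42 and 1.72 rad and contact force between each of sleeve_a, sleeve_b and the fingers below 0.1 N and linear speed of each of sleeve_a, sleeve_b below 0.05 m/s and x of sleeve_b_mid in the frame of tray_in between -0.055 and 0.055 m and y of sleeve_b_mid in the frame of tray_in between -0.1 and 0.1 m and z of sleeve_b_mid in the frame of tray_in between 0.012 and 0.028 m and angle between sleeve_b's own x axis and vertical between 1.42 and 1.72 rad), for 0.2 s.
At the end, for the whole second after the job is handed in: The sleeve that goes home on the pin (within 4 mm of the seat) lies flat in the chest's top drawer, the one that stops short (pushed within 5 mm of its stop) lies flat in the seconds tray, both released and at rest, and the drawer is shut to within 6 mm (all of step 4 and value of joint chest_drawer0 below 0.006 m); the robot touches nothing.
It fails at once if sleeve_a falls freely (more than about 30 mm) (contact force between sleeve_a and the fingers below 0.05 N and linear speed of sleeve_a above 0.8 m/s).
It fails at once if sleeve_b falls freely (more than about 30 mm) (contact force between sleeve_b and the fingers below 0.05 N and linear speed of sleeve_b above 0.8 m/s).
It fails at once if a bystander is shifted by more than 40 mm (distance of any of brush, modeller, batten, knife, accent_pot, shard from where it was at the start of the episode above 0.04 m).
It also fails if it takes over 72 s, if anything falls off the work surface, if the arm or the gripper's body presses on something with over 40 N, if the wrist force passes 120 N, or if a joint passes its speed limit or range.

## Working session

There is one attempt and no reset: what is moved stays moved. The work goes in short steps, Python scripts to look and compute and a tool call to move; the robot and the scene stay as the last step left them, time stands still between calls to the robot, and variables do not carry over. Pictures are saved under pics/ and viewed, at most 10 in all, crops included, and the job is handed in when it is done.

Besides the shell and the picture viewer there is one more tool, called after "Emit:" as name(argument=value, ...), one argument or row to a line, values as JSON. move_arm: Moves the arm, as the interface text tells. Shift numbers are shares of 0.02 m and turn numbers shares of 6 degrees, none past 1 either way. Its arguments: {"type":"object","properties":{"plan":{"type":"array"},"grip_force":{"type":"number"}},"required":["plan"]}

```bash
mkdir -p pics; ls
python3 - <<'E'
from workcell import observe, grab_frame
import cv2,numpy as np
s=observe();print({k:np.round(v,3) for k,v in s.items()})
for n in("scene","top","wrist"):
    f=grab_frame(n);cv2.imwrite(f"pics/{n}0.png",f["color"][:,:,::-1])
    print(n,{k:np.round(v,4).tolist() for k,v in f.items() if k!="color"})
E
```

```text
pics
{'clock': np.float64(0.0), 'qpos': array([-1.29 ,  0.522, -0.036,  1.6  ,  0.021,  1.021, -0.113]), 'qd': array([ 0.   , -0.002,  0.002,  0.   , -0.001, -0.001, -0.   ]), 'joint_efforts': array([ 0.0000e+00, -9.2710e+01,  1.9800e+00, -3.6993e+01,  1.8000e-02,
        8.0000e-03, -0.0000e+00]), 'position': array([0.215, 0.587, 0.231]), 'tool_rot': array([-3.141,  0.   ,  2.791]), 'force': array([ 0.09 ,  0.653, -0.011]), 'moment': array([-0.046,  0.005, -0.018]), 'finger_force': np.float64(0.0), 'grip_width': np.float64(0.085)}
scene {'intrinsics': [[540.142, 0.0, 320.7011], [0.0, 540.142, 242.638], [0.0, 0.0, 1.0]], 'position': [1.3509, 0.1145, 1.1551], 'orientation': [-2.4539, 0.0018, 1.6928]}
top {'intrinsics': [[577.4646, 0.0, 322.6901], [0.0, 577.4646, 248.013], [0.0, 0.0, 1.0]], 'position': [0.3135, -0.0012, 1.763], 'orientation': [-3.0431, 0.0135, -1.5732]}
wrist {'intrinsics': [[336.2223, 0.0, 316.2966], [0.0, 336.2223, 236.3618], [0.0, 0.0, 1.0]], 'tool_from_camera': [[-0.0004, -0.9571, -0.2899, 0.0733], [1.0, -0.0006, 0.0004, 0.0001], [-0.0006, -0.2899, 0.9571, -0.143], [0.0, 0.0, 0.0, 1.0]]}
```

View pics/top0.png

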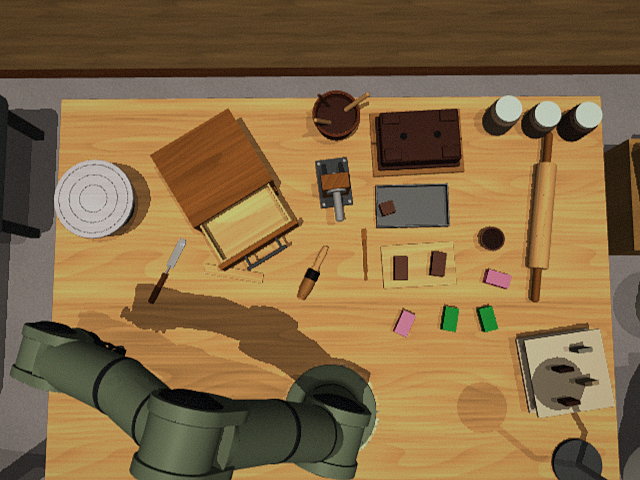

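View pics/scene0.png

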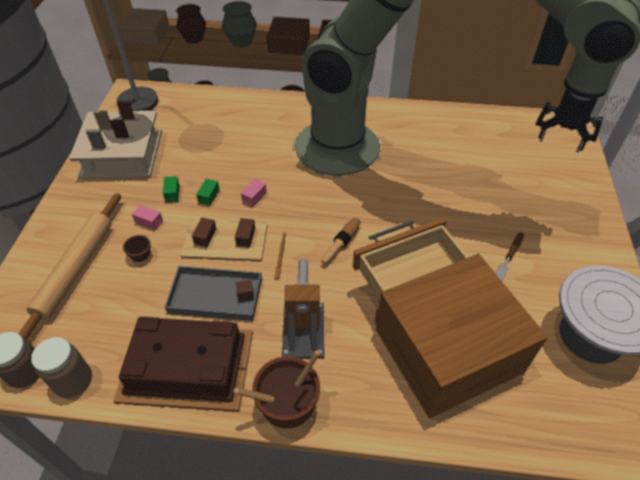

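The top view shows the two brown sleeves on the board at about (400,267) and (438,263), and the tray at (412,205) with its shard at (387,208). The pin runs from (338,220) to the upright at (335,183), and the drawer is around (248,228) with its handle at (268,253). The scene view shows the same layout from the far side.

```bash
cat > h.py <<'E'
import numpy as np,cv2
from scipy.spatial.transform import Rotation as R
from workcell import observe, grab_frame
def cam(n):
    s=observe(); f=grab_frame(n)
    if n=="wrist":
        T=np.eye(4);T[:3,:3]=R.from_euler("xyz",s["tool_rot"]).as_matrix();T[:3,3]=s["position"]
        T=T@np.array(f["tool_from_camera"]);Rm,p=T[:3,:3],T[:3,3]
    else: Rm,p=R.from_euler("xyz",f["orientation"]).as_matrix(),np.array(f["position"])
    return f["color"],np.array(f["intrinsics"]),Rm,p
def ray(c,uv): return c[2]@np.linalg.inv(c[1])@np.array([uv[0],uv[1],1.])
def onz(c,uv,z): d=ray(c,uv);return c[3]+d*(z-c[3][2])/d[2]
def tri(c1,u1,c2,u2):
    A=np.zeros((3,3));b=np.zeros(3)
    for c,u in((c1,u1),(c2,u2)):
        d=ray(c,u);d/=np.linalg.norm(d);P=np.eye(3)-np.outer(d,d);A+=P;b+=P@c[3]
    return np.linalg.solve(A,b)
def proj(c,X): q=c[1]@c[2].T@(np.asarray(X,float)-c[3]);return q[:2]/q[2]
def go(p,yaw):
    "turn about tool z first (deg), then shift in tool axes (mm), tool pointing down"
    s=observe();Rt=R.from_euler("xyz",[np.pi,0,yaw]);r=R.from_euler("xyz",s["tool_rot"])
    print("turn deg",np.round(np.degrees((r.inv()*Rt).as_rotvec()),2),"then shift mm",np.round(1000*Rt.inv().apply(np.array(p)-s["position"]),1))
def blobs(m,amin=60):
    n,l,st,ce=cv2.connectedComponentsWithStats(m.astype(np.uint8))
    return [(st[i].tolist(),np.round(ce[i],1).tolist(),l==i) for i in range(1,n) if st[i,4]>amin]
E
python3 - <<'E'
from h import *
t=cam("top");s=cam("scene")
big=lambda c,b:cv2.resize(c[0][b[1]:b[3],b[0]:b[2],::-1],None,fx=4,fy=4,interpolation=cv2.INTER_CUBIC)
a=big(t,(300,150,500,300));cv2.imwrite("pics/topc.png",a)
cv2.imwrite("pics/chest.png",big(t,(145,130,345,280)))
b=big(s,(260,200,460,350));cv2.imwrite("pics/scc.png",b)
for nm,c,box in(("top",t,(380,240,460,290)),("scene",s,(180,205,275,260))):
    x0,y0,x1,y1=box;h=cv2.cvtColor(c[0],cv2.COLOR_RGB2HSV);m=np.zeros(h.shape[:2],bool)
    m[y0:y1,x0:x1]=h[y0:y1,x0:x1,2]<110
    for st,ce,l in blobs(m,100):print(nm,st,ce,cv2.minAreaRect(np.argwhere(l)[:,::-1].astype(np.float32)))
E
```

```text
top [429, 251, 18, 26, 382] [437.2, 263.4] ((437.22467041015625, 263.3657531738281), (15.702717781066895, 24.757951736450195), 6.009005546569824)
top [393, 256, 15, 24, 358] [400.0, 267.6] ((400.0, 267.5), (23.0, 14.0), 90.0)
scene [192, 218, 24, 31, 504] [203.7, 232.8] ((203.60003662109375, 232.80003356933594), (18.782970428466797, 31.304948806762695), 26.56505012512207)
scene [235, 219, 20, 29, 463] [244.7, 233.1] ((244.7353057861328, 233.05885314941406), (17.46256446838379, 29.346811294555664), 14.03624439239502)
```

View pics/topc.png

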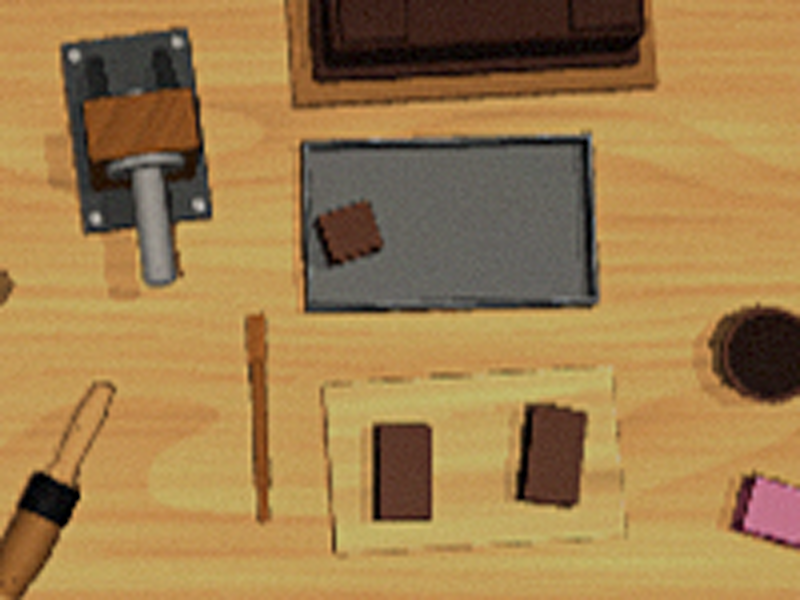

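View pics/chest.png

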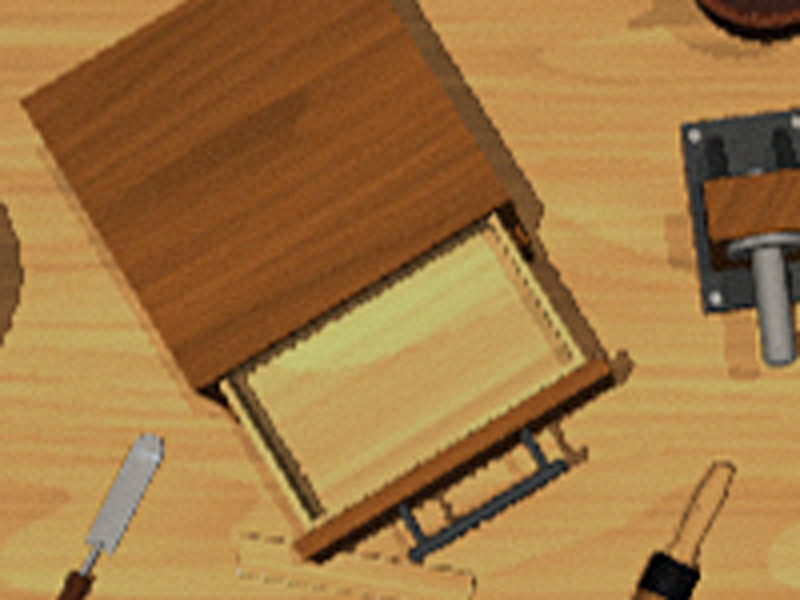

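View pics/scc.png

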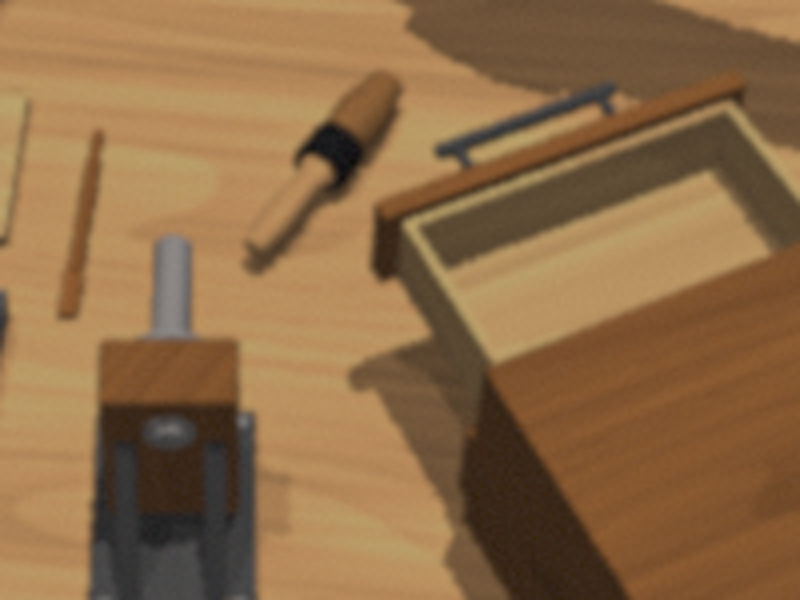

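The crops show the pin from its disc at top px (336.8,191) to its end at (340,220). The handle bar ends are at top px (248.8,268.8) and (285.5,246.3), and scene px (413.8,222.5) and (370,238). The tray's inner area and the sleeves are clear of each other. Next I triangulate these points.

Run:
```python
from h import *
t=cam("top");s=cam("scene")
T=lambda u,v:(300+u/4,150+v/4);C=lambda u,v:(145+u/4,130+v/4);S=lambda u,v:(260+u/4,200+v/4)
P=lambda n,x:print(n,np.round(x,4))
P("pin end",tri(t,T(160,278),s,S(174,240)))
P("hR",tri(t,C(562,465),s,S(440,152)));P("hL",tri(t,C(415,555),s,S(615,90)))
P("front outer R top",tri(t,C(612,372),s,S(380,210)));P("front outer L",tri(t,C(298,552),s,S(740,76)))
P("seat axis z.105",onz(t,T(146,163),.105));P("pin tip axis",onz(t,T(159,272),.105))
P("pin tip axis scene",onz(s,S(174,244),.112))
P("pin scene root",onz(s,S(172,335),.117))
for n,(u,v) in dict(bl=(306,308),br=(594,302),tl=(304,145),tr=(588,138)).items(): P("tray rim "+n,onz(t,T(u,v),.03))
for n,(u,v) in dict(bl=(337,552),br=(625,537),tl=(324,386),tr=(611,368)).items(): P("board "+n,onz(t,T(u,v),.012))
P("sleeve1 top ctr",onz(t,T(404,473),.052));P("sleeve2",onz(t,T(555,456),.052))
P("s1 tri",tri(t,T(404,473),s,(204.5,230)) )
```

```text
pin end [ 0.5592 -0.0281  0.1108]
hR [0.4809 0.1281 0.1238]
hL [0.4169 0.234  0.1245]
front outer R top [0.5451 0.0934 0.1411]
front outer L [0.4177 0.3105 0.1491]
seat axis z.105 [ 0.6448 -0.0198  0.105 ]
pin tip axis [ 0.5646 -0.0288  0.105 ]
pin tip axis scene [ 0.563  -0.0262  0.112 ]
pin scene root [ 0.6333 -0.0171  0.117 ]
tray rim bl [ 0.548 -0.141  0.03 ]
tray rim br [ 0.5517 -0.3581  0.03  ]
tray rim tl [ 0.6731 -0.1409  0.03  ]
tray rim tr [ 0.6774 -0.3566  0.03  ]
board bl [ 0.3644 -0.1637  0.012 ]
board br [ 0.3751 -0.3809  0.012 ]
board tl [ 0.4905 -0.1554  0.012 ]
board tr [ 0.5035 -0.3735  0.012 ]
sleeve1 top ctr [ 0.4215 -0.2103  0.052 ]
sleeve2 [ 0.4338 -0.3221  0.052 ]
s1 tri [ 0.437  -0.2611  0.0528]
```

Emit:
move_arm(
  plan=[
    [[-1,-1,0,0,0,-0.335,1],[-1,-1,0,0,0,-0.335,1],[-1,-1,0,0,0,-0.335,1],[-1,-1,0,0,0,-0.335,1],[-1,-1,0,0,0,-0.335,1],[-1,-1,0,0,0,-0.335,1],[-1,-1,0,0,0,-0.335,1],[-1,-1,0,0,0,-0.335,1],[-1,-1,0,0,0,-0.335,1],[-1,-1,0,0,0,-0.335,1]],
  ],
)

```text
clock: 1.35
position: [0.3725, 0.3525, 0.2315]
tool_rot: [3.141, 0.0, -3.14]
force: [0.0, 0.8, -1.0]
grip_width: 0.0857
finger_force: 0.0
```

Emit:
move_arm(
  plan=[
    [[-0.4,-1,0,0,0,0,1],[-0.4,-1,0,0,0,0,1],[-0.4,-1,0,0,0,0,1],[-0.4,-1,0,0,0,0,1],[-0.4,-1,0,0,0,0,1],[-0.4,-1,0,0,0,0,1],[-0.4,-1,0,0,0,0,1],[-0.4,-1,0,0,0,0,1],[-0.4,-1,0,0,0,0,1],[-0.4,-1,0,0,0,0,1]],
  ],
)

```text
clock: 2.35
position: [0.4522, 0.1526, 0.2314]
tool_rot: [3.142, 0.0, 3.142]
force: [0.2, 0.8, 0.8]
grip_width: 0.0855
finger_force: 0.0
```

Emit:
move_arm(
  plan=[
    [[0,-1,0,0,0,0,1],[0,-1,0,0,0,0,1],[0,-1,0,0,0,0,1],[0,-1,0,0,0,0,1],[0,-1,0,0,0,0,1],[0,-1,0,0,0,0,1],[0,-1,0,0,0,0,1],[0,-1,0,0,0,0,1],[0,-1,0,0,0,0,1],[0,0,0,0,0,0,1]],
  ],
)

```text
clock: 3.35
position: [0.4518, -0.0288, 0.2314]
tool_rot: [-3.141, 0.0, 3.139]
force: [-0.6, 1.0, -0.4]
grip_width: 0.0854
finger_force: 0.0
```

Take a wrist view here (gauge), then another over the sleeve for a second place.

Run:
```python
from h import *
import pickle
w=cam("wrist");pickle.dump(w,open("w1.pkl","wb"))
cv2.imwrite("pics/w1.png",w[0][:,:,::-1])
for n,X in dict(tip=(.563,-.027,.105),seat=(.647,-.018,.105),s1=(.4215,-.21,.052)).items():print(n,np.round(proj(w,X)))
go((.4215,-.2103,.15),np.pi)
```

```text
tip [319. 343.]
seat [328. 415.]
s1 [127. 182.]
turn deg [-0.01  0.01 -0.11] then shift mm [  30.4 -182.9   81.4]
```

View pics/w1.png

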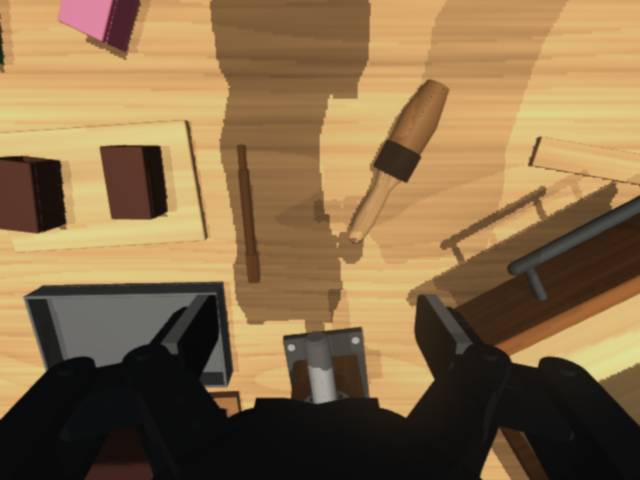

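Emit:
move_arm(
  plan=[
    [[0.15,-1,0.3,0,0,0,1],[0.15,-1,0.3,0,0,0,1],[0.15,-1,0.3,0,0,0,1],[0.15,-1,0.3,0,0,0,1],[0.15,-1,0.3,0,0,0,1],[0.15,-1,0.3,0,0,0,1],[0.15,-1,0.3,0,0,0,1],[0.15,-1,0.3,0,0,0,1],[0.15,-1,0.3,0,0,0,1],[0.15,0,0.3,0,0,0,1]],
  ],
)

```text
clock: 4.4
position: [0.422, -0.2079, 0.1711]
tool_rot: [-3.141, 0.0, 3.14]
force: [-0.0, 0.3, -0.5]
grip_width: 0.0853
finger_force: 0.0
```

The wrist view shows the pin from its end at (316,335) down to (323,400), left of the predicted line by 2–3 px. Sleeve 1's top face is around (128,182). I now take a second wrist view over sleeve 1 and measure the pin edges from the first.

Run:
```python
from h import *
import pickle
w1=pickle.load(open("w1.pkl","rb"));w=cam("wrist");pickle.dump(w,open("w2.pkl","wb"))
im=w[0].copy();cv2.imwrite("pics/w2.png",im[:,:,::-1])
# sleeve top faces: brown mask, brighter than dark sides
def top(c):
    h=cv2.cvtColor(cv2.GaussianBlur(c[0],(3,3),0),cv2.COLOR_RGB2HSV).astype(int)
    m=((h[...,0]<12)|(h[...,0]>172))&(h[...,1]>70)&(h[...,2]>45)&(h[...,2]<120)
    return [(b[0],b[1],np.round(cv2.minAreaRect(np.argwhere(b[2])[:,::-1].astype(np.float32))[0],1),round(cv2.minAreaRect(np.argwhere(b[2])[:,::-1].astype(np.float32))[2],1)) for b in blobs(m,400)]
A,B=top(w1),top(w)
for x in A:print("w1",x)
for x in B:print("w2",x)
for x in B:print(np.round(onz(w,x[2],.052),4))
# pin edges in w1: V/S row profiles
h=cv2.cvtColor(w1[0],cv2.COLOR_RGB2HSV).astype(int)
for v in (328,332,336,340,350,360,370,380):
    r=np.where((h[v,290:350,1]<40)&(h[v,290:350,2]>70))[0]+290;print(v,r.min() if len(r) else 0,r.max() if len(r) else 0,len(r))
```

```text
w1 ([102, 0, 38, 52, 1251], [120.7, 23.2], array([120.4,  22.7]), 14.7)
w1 ([101, 147, 51, 71, 2874], [126.5, 181.7], array([126.2, 182.2]), 82.1)
w1 ([0, 157, 45, 75, 2456], [17.3, 195.3], array([ 19.1, 193.2]), 4.9)
w1 ([85, 464, 68, 16, 948], [120.1, 472.1], array([118.5, 471.5]), 90.0)
w2 ([0, 164, 41, 58, 1747], [19.4, 193.0], array([ 21.1, 191.3]), 86.3)
w2 ([154, 195, 53, 89, 3972], [178.5, 239.6], array([177.7, 238.6]), 3.5)
w2 ([290, 252, 44, 17, 470], [310.5, 260.2], array([311.5, 260. ]), 90.0)
w2 ([0, 284, 53, 70, 759], [31.0, 317.5], array([ 26. , 318.5]), 90.0)
[ 0.3907 -0.439   0.052 ]
[ 0.4298 -0.3212  0.052 ]
[ 0.4486 -0.2121  0.052 ]
[ 0.503  -0.4636  0.052 ]
328 0 0 0
332 0 0 0
336 329 329 1
340 290 343 29
350 290 342 48
360 290 329 29
370 290 332 25
380 310 333 24
```

View pics/w2.png

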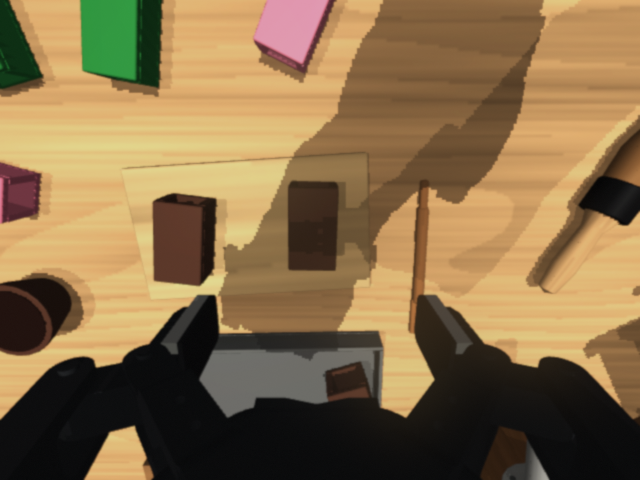

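Wrist view 2 shows sleeve 1's top face spanning (289,182)–(337,270), centre (313,226), square to the image. Sleeve 2's is at about (181,240).

Run:
```python
from h import *
import pickle
w1=pickle.load(open("w1.pkl","rb"));w=pickle.load(open("w2.pkl","rb"))
X=tri(w1,(126.2,182.2),w,(313,226));print("s1 tri",X, onz(w,(313,226),.052))
for a in((289,182),(337,182),(291,270),(337,270)):print(onz(w,a,.052)[:2])
print("s2 rel yaw")
for a in((154,196),(153,278),(184,203),(188,285)):print(onz(w,a,.052)[:2])
# pin in w1 at axis height
for u in((319,380),(318,370),(316.5,360)):print(onz(w1,u,.117))
go((X[0],X[1],.04+.02-.019+.0),np.pi)
```

```text
s1 tri [ 0.42076537 -0.21093026  0.05035664] [ 0.41935393 -0.21068756  0.052     ]
[ 0.38394691 -0.22913972]
[ 0.38402979 -0.19187698]
[ 0.45757604 -0.22935953]
[ 0.45766249 -0.19072329]
s2 rel yaw
[ 0.39466885 -0.33549924]
[ 0.46461062 -0.34631044]
[ 0.40029999 -0.31257712]
[ 0.47114999 -0.31742599]
[ 0.59441472 -0.02690076  0.117     ]
[ 0.58349148 -0.02779768  0.117     ]
[ 0.5727885  -0.02912655  0.117     ]
turn deg [ 0.02 -0.07 -0.06] then shift mm [  0.4  -4.5 129.2]
```

Emit:
move_arm(
  plan=[
    [[0,-0.1,1,0,0,0,1],[0,-0.1,1,0,0,0,1],[0,0,1,0,0,0,1],[0,0,1,0,0,0,1],[0,0,1,0,0,0,1],[0,0,1,0,0,0,1],[0,0,1,0,0,0,1],[0,0,0.6,0,0,0,1],[0,0,0,0,0,0,-1],[0,0,0,0,0,0,-1]],
  ],
  grip_force=50,
)

```text
clock: 5.45
position: [0.4222, -0.2102, 0.0197]
tool_rot: [3.141, 0.0, -3.141]
force: [-0.5, -0.0, -0.3]
grip_width: 0.0592
finger_force: 0.0
```

Run:
```python
from h import *
s=observe();print(s["position"],s["tool_rot"],s["grip_width"],s["finger_force"],s["force"])
```

```text
[ 0.422173   -0.21017621  0.01972359] [ 3.14145561e+00  6.29320898e-05 -3.14125111e+00] 0.05919703132574162 0.0 [-0.49899592 -0.04020937 -0.31219527]
```

Emit:
move_arm(
  plan=[
    [[0,0,0,0,0,0,-1],[0,0,0,0,0,0,-1],[0,0,0,0,0,0,-1],[0,0,-0.5,0,0,0,-1],[0,0,-1,0,0,0,-1],[0,0,-1,0,0,0,-1],[0,0,-1,0,0,0,-1],[-0.5,1,-0.5,0,0,0,-1],[-0.5,1,0,0,0,0,-1],[-0.5,1,0,0,0,0,-1]],
  ],
  grip_force=50,
)

```text
clock: 6.45
position: [0.4525, -0.1499, 0.1008]
tool_rot: [-3.141, 0.002, 3.141]
force: [-0.4, -0.4, -1.6]
grip_width: 0.039
finger_force: 50.7
```

Emit:
move_arm(
  plan=[
    [[-0.5,1,0,0,0,0,-1],[-0.5,1,0,0,0,0,-1],[-0.5,1,0,0,0,0,-1],[-0.5,1,0,0,0,0,-1],[0,1,0,0,0,0,-1],[0,0.8,0,0,0,-0.2,-1],[0,0,0,0,0,-0.3,-1],[0,0,0,0,0,-0.3,-1],[0,0,0,0,0,-0.3,-1],[0,0,0,0,0,0,-1]],
  ],
)

```text
clock: 7.45
position: [0.4919, -0.0355, 0.0994]
tool_rot: [-3.141, 0.0, -3.026]
force: [-0.2, -0.5, -1.3]
grip_width: 0.0392
finger_force: 50.8
```

Run:
```python
from h import *
import pickle
s=observe();print(s["position"],s["tool_rot"],s["grip_width"],s["finger_force"],s["force"])
t=cam("top");w=cam("wrist");pickle.dump((t,w),open("w3.pkl","wb"))
b=cv2.resize(t[0][150:230,300:400,::-1],None,fx=4,fy=4,interpolation=cv2.INTER_CUBIC)
ww=w[0][260:480,140:500,::-1]
o=np.zeros((540,800,3),np.uint8);o[:320,:400]=b;o[320:,:360]=ww;sc=cam("scene")
o[:480,400:]=cv2.resize(sc[0][220:340,260:360,::-1],None,fx=4,fy=4,interpolation=cv2.INTER_CUBIC);cv2.imwrite("pics/m3.png",o)
h=cv2.cvtColor(t[0],cv2.COLOR_RGB2HSV).astype(int)
for v in range(194,222,2):
    r=np.where((h[v,325:352,1]<45)&(h[v,325:352,2]>95))[0]+325;print(v,r.min() if len(r) else 0,r.max() if len(r) else 0,len(r))
```

```text
[ 0.49185329 -0.035457    0.09943623] [-3.14140067e+00  8.15662422e-05 -3.02610475e+00] 0.039208034571736765 50.798087418079376 [-0.1654432  -0.53123908 -1.30945784]
194 334 339 6
196 334 340 7
198 334 340 7
200 335 350 9
202 335 350 8
204 339 341 3
206 0 0 0
208 0 0 0
210 0 0 0
212 0 0 0
214 0 0 0
216 0 0 0
218 0 0 0
220 0 0 0
```

View pics/m3.png

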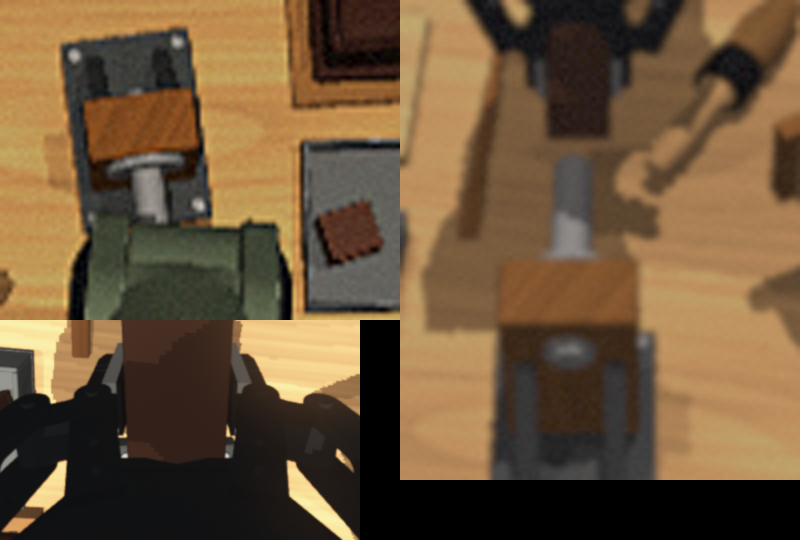

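The scene crop shows the held sleeve (centre about x=578) just short of the pin end (about x=573 at y=158), roughly 2 mm too far to the right. I measure that more finely.

Run:
```python
from h import *
import pickle
s=cam("scene");w1=pickle.load(open("w1.pkl","rb"))
g=cv2.cvtColor(s[0],cv2.COLOR_RGB2HSV).astype(int);I=s[0].astype(float)
def edges(c,v,a,b):
    p=cv2.GaussianBlur(c[0],(3,1),0)[v,a:b].astype(float); d=np.linalg.norm(np.gradient(p,axis=0),axis=1)
    m=len(d)//2;L=np.argsort(d[:m])[-1];Rr=m+np.argsort(d[m:])[-1]
    sub=lambda i:i+ (0 if i in(0,len(d)-1) else 0.5*(d[i-1]-d[i+1])/(d[i-1]-2*d[i]+d[i+1]))
    return a+sub(L),a+sub(Rr)
print("pin scene")
for v in range(261,282,3):
    e=edges(s,v,294,313);m=np.mean(e);print(v,np.round(e,2),np.round(onz(s,(m,v),.112),4))
z=observe()["position"][2]+.0323
print("sleeve scene")
for v in range(230,250,3):
    e=edges(s,v,291,318);m=np.mean(e);print(v,np.round(e,2),np.round(onz(s,(m,v),z),4))
print("pin w1")
for v in range(356,392,4):
    e=edges(w1,v,300,340);m=np.mean(e);print(v,np.round(e,2),np.round(onz(w1,(m,v),.112),4))
t=cam("top")
print("base edges top")
T=lambda u,v:(300+u/4,150+v/4)
for p in((63,45),(87,232),(187,30),(211,214)):print(np.round(onz(t,T(*p),.012),4))
print(observe()["position"])
```

```text
pin scene
261 [297.91 307.06] [ 0.5633 -0.0286  0.112 ]
264 [297.79 307.51] [ 0.5723 -0.0269  0.112 ]
267 [297.69 307.21] [ 0.5813 -0.0261  0.112 ]
270 [297.76 306.4 ] [ 0.5903 -0.0257  0.112 ]
273 [298.21 286.32] [ 0.602  -0.0477  0.112 ]
276 [298.38 305.97] [ 0.6079 -0.0229  0.112 ]
279 [298.21 305.98] [ 0.6166 -0.0218  0.112 ]
sleeve scene
230 [295.68 311.56] [ 0.4812 -0.0371  0.1316]
233 [291 317] [ 0.4908 -0.0347  0.1316]
236 [291 317] [ 0.5005 -0.0333  0.1316]
239 [291 317] [ 0.51   -0.032   0.1316]
242 [295.91 312.56] [ 0.5195 -0.03    0.1316]
245 [296.04 312.15] [ 0.5289 -0.029   0.1316]
248 [296.12 311.98] [ 0.5382 -0.0278  0.1316]
pin w1
356 [307.88 328.85] [ 0.5723 -0.0274  0.112 ]
360 [306.55 330.9 ] [ 0.5766 -0.0271  0.112 ]
364 [307.03 331.66] [ 0.5809 -0.0265  0.112 ]
368 [307.85 320.5 ] [ 0.5853 -0.0313  0.112 ]
372 [308.43 332.4 ] [ 0.5897 -0.0255  0.112 ]
376 [309.21 332.97] [ 0.5941 -0.0249  0.112 ]
380 [309.72 333.62] [ 0.5986 -0.0244  0.112 ]
384 [310.31 334.01] [ 0.6031 -0.0239  0.112 ]
388 [311.16 334.66] [ 0.6077 -0.0232  0.112 ]
base edges top
[0.7564 0.0429 0.012 ]
[0.6099 0.0247 0.012 ]
[ 0.7676 -0.053   0.012 ]
[ 0.6235 -0.0705  0.012 ]
[ 0.49188992 -0.03478711  0.09928012]
```

Emit:
move_arm(
  plan=[
    [[0,-0.15,0.33,0,0,-0.07,-1],[-0.4,0,0,0,0,0,-1],[-0.4,0,0,0,0,0,-1],[-0.3,0,0,0,0,0,-1],[0,0,0,0,0,0,-1],[0,0,0,0,0,0,-1],[0,0,0,0,0,0,-1],[0,0,0,0,0,0,-1],[0,0,0,0,0,0,-1],[0,0,0,0,0,0,-1]],
  ],
)

```text
clock: 8.7
position: [0.5141, -0.0348, 0.0928]
tool_rot: [-3.142, 0.0, -3.019]
force: [-0.1, 0.7, -1.9]
grip_width: 0.0391
finger_force: 50.8
```

Run:
```python
from h import *
o=observe();print(o["position"],o["tool_rot"],o["force"])
s=cam("scene")
I=cv2.resize(s[0][235:275,280:330,::-1],None,fx=14,fy=14,interpolation=cv2.INTER_CUBIC);cv2.imwrite("pics/m4.png",I)
h=cv2.cvtColor(s[0],cv2.COLOR_RGB2HSV).astype(int)
for v in range(240,270,2):print(v,s[0][v,290:318].sum(1).tolist())
```

```text
[ 0.51406036 -0.03484351  0.09276444] [-3.14157489e+00  6.29215791e-05 -3.01911666e+00] [-0.12618939  0.73030443 -1.91890491]
240 [55, 71, 48, 71, 74, 82, 90, 85, 104, 105, 114, 82, 98, 108, 93, 100, 93, 112, 97, 97, 86, 95, 65, 49, 68, 61, 57, 84]
242 [117, 65, 85, 84, 86, 83, 90, 103, 91, 94, 97, 102, 86, 90, 87, 97, 94, 104, 92, 92, 92, 83, 78, 90, 77, 77, 106, 181]
244 [165, 99, 125, 162, 146, 113, 96, 104, 105, 105, 102, 99, 96, 91, 97, 98, 90, 100, 95, 94, 99, 120, 164, 174, 127, 80, 144, 227]
246 [189, 116, 134, 175, 170, 137, 91, 107, 97, 103, 93, 85, 102, 113, 95, 106, 100, 93, 97, 97, 101, 125, 180, 194, 142, 89, 138, 225]
248 [195, 126, 126, 173, 185, 145, 117, 95, 99, 97, 103, 103, 88, 115, 91, 104, 90, 106, 94, 99, 98, 109, 179, 190, 137, 96, 144, 225]
250 [232, 192, 179, 204, 193, 155, 125, 126, 103, 107, 91, 110, 99, 108, 94, 105, 98, 94, 85, 97, 88, 127, 180, 193, 172, 175, 203, 231]
252 [274, 272, 263, 247, 214, 165, 120, 115, 136, 116, 124, 110, 97, 107, 102, 101, 95, 101, 106, 88, 105, 129, 189, 224, 240, 254, 254, 257]
254 [271, 268, 273, 267, 240, 177, 122, 110, 
[... 395 characters left out ...]
, 252, 194, 131, 108, 134, 195, 230, 250, 260, 251, 238, 213, 171, 154, 116, 94, 120, 175, 226, 248, 254, 254, 250, 247]
262 [276, 273, 278, 269, 263, 214, 153, 139, 181, 208, 247, 254, 264, 252, 243, 226, 200, 171, 141, 114, 128, 180, 226, 251, 258, 245, 233, 249]
264 [274, 272, 266, 278, 272, 260, 249, 241, 233, 230, 248, 255, 261, 255, 258, 237, 205, 192, 204, 195, 195, 204, 210, 219, 223, 224, 267, 326]
266 [262, 259, 257, 258, 255, 261, 267, 254, 239, 237, 249, 251, 258, 256, 251, 236, 220, 207, 207, 216, 218, 221, 211, 223, 277, 325, 374, 389]
268 [275, 266, 272, 268, 262, 265, 260, 259, 243, 236, 250, 258, 253, 258, 248, 233, 220, 201, 199, 210, 203, 205, 209, 261, 336, 373, 389, 393]
```

View pics/m4.png

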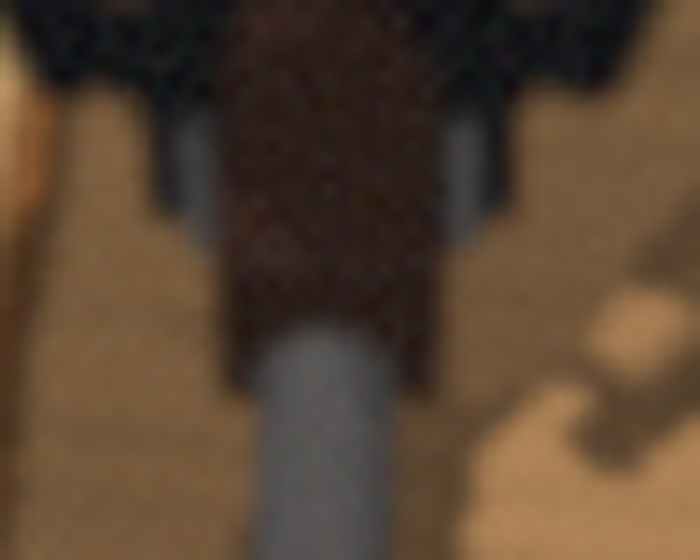

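The crop shows the sleeve front (centre about x=331) with the pin end (centre about x=325) at its mouth. It is about 0.9 mm off sideways, so I correct that and push on slowly.

Emit:
move_arm(
  plan=[
    [[0,-0.04,0,0,0,0,-1],[-0.2,0,0,0,0,0,-1],[-0.2,0,0,0,0,0,-1],[-0.2,0,0,0,0,0,-1],[-0.2,0,0,0,0,0,-1],[-0.2,0,0,0,0,0,-1],[-0.2,0,0,0,0,0,-1],[-0.2,0,0,0,0,0,-1],[0,0,0,0,0,0,-1],[0,0,0,0,0,0,-1]],
  ],
)

```text
clock: 9.75
position: [0.5419, -0.0322, 0.0926]
tool_rot: [-3.142, -0.0, -3.019]
force: [-1.1, 0.1, -1.2]
grip_width: 0.0394
finger_force: 50.8
```

Emit:
move_arm(
  plan=[
    [[-0.15,0,0,0,0,0,-1],[-0.15,0,0,0,0,0,-1],[-0.15,0,0,0,0,0,-1],[-0.15,0,0,0,0,0,-1],[-0.15,0,0,0,0,0,-1],[-0.15,0,0,0,0,0,-1],[-0.15,0,0,0,0,0,-1],[0,0,0,0,0,0,-1],[0,0,0,0,0,0,-1],[0,0,0,0,0,0,-1]],
  ],
)

```text
clock: 10.75
position: [0.5627, -0.0297, 0.0927]
tool_rot: [3.142, -0.0, -3.019]
force: [-0.1, 0.3, -1.6]
grip_width: 0.0393
finger_force: 50.8
```

Emit:
move_arm(
  plan=[
    [[-0.15,0,0,0,0,0,-1],[-0.15,0,0,0,0,0,-1],[-0.15,0,0,0,0,0,-1],[-0.15,0,0,0,0,0,-1],[-0.15,0,0,0,0,0,-1],[-0.15,0,0,0,0,0,-1],[-0.15,0,0,0,0,0,-1],[-0.15,0,0,0,0,0,-1],[-0.15,0,0,0,0,0,-1],[0,0,0,0,0,0,-1]],
  ],
)

```text
clock: 11.75
position: [0.59, -0.0263, 0.0927]
tool_rot: [-3.142, 0.0, -3.019]
force: [-0.2, 0.1, -0.6]
grip_width: 0.0393
finger_force: 50.8
```

Emit:
move_arm(
  plan=[
    [[-0.15,0,0,0,0,0,-1],[-0.15,0,0,0,0,0,-1],[-0.15,0,0,0,0,0,-1],[-0.15,0,0,0,0,0,-1],[-0.15,0,0,0,0,0,-1],[-0.1,0,0,0,0,0,-1],[-0.1,0,0,0,0,0,-1],[0,0,0,0,0,0,-1],[0,0,0,0,0,0,-1],[0,0,0,0,0,0,-1]],
  ],
)

```text
clock: 12.75
position: [0.6048, -0.0246, 0.0918]
tool_rot: [3.141, -0.008, -3.019]
force: [-24.5, -2.2, 9.6]
grip_width: 0.0393
finger_force: 52.1
```

It stopped hard at TCP x≈0.605. That is well past the blocked stop at about 0.549 and matches the seat, so sleeve 1 is home and goes in the drawer.

Emit:
move_arm(
  plan=[
    [[0.6,0,0,0,0,0,-1],[1,0,0,0,0,0,-1],[1,0,0,0,0,0,-1],[1,0,0,0,0,0,-1],[1,0,0,0,0,0,-1],[0.5,0,-0.4,0,0,0,-1],[0,0,-1,0,0,0,-1],[0,0,-1,0,0,0,-1],[0,0,-1,0,0,0,-1],[0,0,-1,0,0,0,-1]],
  ],
)

```text
clock: 13.75
position: [0.5078, -0.0364, 0.1823]
tool_rot: [-3.142, 0.001, -3.019]
force: [0.1, 0.9, -0.7]
grip_width: 0.0395
finger_force: 50.7
```

Emit:
move_arm(
  plan=[
    [[0,0,-0.5,0,0,-1,-1],[0,0,0,0,0,-1,-1],[0,0,0,0,0,-1,-1],[0,0,0,0,0,-1,-1],[-0.74,1,0,0,0,0,-1],[-0.74,1,0,0,0,0,-1],[-0.74,1,0,0,0,0,-1],[-0.74,1,0,0,0,0,-1],[-0.74,1,0,0,0,0,-1],[-0.74,1,0,0,0,0,-1]],
  ],
)

```text
clock: 14.75
position: [0.5221, 0.1133, 0.1915]
tool_rot: [-3.141, 0.001, -2.6]
force: [0.6, -0.5, -2.0]
grip_width: 0.0392
finger_force: 50.7
```

Run:
```python
from h import *
o=observe();print(o["position"],o["tool_rot"],o["force"],o["grip_width"])
go((.536,.234,.19),-2.6)
```

```text
[0.52205274 0.11327958 0.19148737] [-3.14122195e+00  7.86006746e-04 -2.60033334e+00] [ 0.57539099 -0.53661885 -1.96583396] 0.03916045586759485
turn deg [-0.02  0.05 -0.02] then shift mm [-74.2  96.3   1.5]
```

Emit:
move_arm(
  plan=[
    [[-0.74,0.96,0,0,0,0,-1],[-0.74,0.96,0,0,0,0,-1],[-0.74,0.96,0,0,0,0,-1],[-0.74,0.96,0,0,0,0,-1],[-0.74,0.96,0,0,0,0,-1],[0,0,0,0,0,0,-1],[0,0,0,0,0,0,-1],[0,0,0,0,0,0,-1],[0,0,0,0,0,0,-1],[0,0,0,0,0,0,-1]],
  ],
)

```text
clock: 15.75
position: [0.5356, 0.2319, 0.1909]
tool_rot: [-3.141, 0.0, -2.601]
force: [0.5, 0.4, -1.1]
grip_width: 0.0389
finger_force: 50.7
```

Run:
```python
from h import *
o=observe();print(o["position"],o["tool_rot"])
t=cam("top");s=cam("scene");w=cam("wrist")
C=lambda u,v:(145+u/4,130+v/4);ex=np.array([.8575,.5145]);ey=np.array([-.5145,.8575]);h=np.array([.449,.181])
f=lambda n,X:print(n,np.round([(X[:2]-h)@ex,(X[:2]-h)@ey],4))
f("chest top front L",onz(t,C(205,392),.164));f("chest top front R",onz(t,C(505,207),.164))
f("panel outer R",onz(t,C(612,372),.153));f("panel outer L",onz(t,C(302,555),.153))
f("panel inner R",onz(t,C(585,358),.153));f("panel inner L",onz(t,C(312,522),.153))
f("tcp",o["position"])
A=t[0][130:280,145:345,::-1];
cv2.imwrite("pics/m5.png",np.hstack([cv2.resize(s[0][190:340,330:480,::-1],(400,400)),cv2.resize(w[0][:,:,::-1],(400,300)).copy() if 0 else cv2.copyMakeBorder(cv2.resize(w[0][:,:,::-1],(400,300)),0,100,0,0,cv2.BORDER_CONSTANT)]))
```

```text
[0.53559957 0.23190789 0.19089169] [-3.14141603e+00  6.20002851e-05 -2.60108309e+00]
chest top front L [0.1681 0.1243]
chest top front R [ 0.1722 -0.1225]
panel outer R [ 0.0341 -0.1271]
panel outer L [0.0356 0.1248]
panel inner R [ 0.0525 -0.1159]
panel inner L [0.052  0.1072]
tcp [ 0.1005 -0.0009]
```

View pics/m5.png

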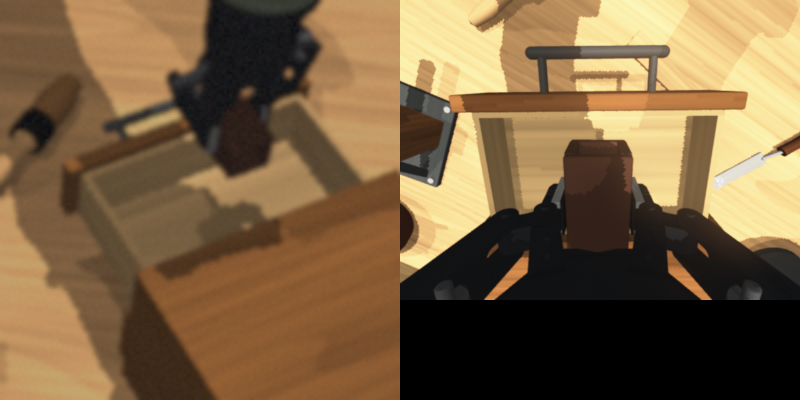

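The view shows the sleeve square over the open part of the drawer, clear of the front panel and the chest edge. Lowering.

Emit:
move_arm(
  plan=[
    [[0,0,1,0,0,0,-1],[0,0,1,0,0,0,-1],[0,0,1,0,0,0,-1],[0,0,1,0,0,0,-1],[0,0,0.3,0,0,0,-1],[0,0,0.15,0,0,0,-1],[0,0,0.05,0,0,0,-1],[0,0,0,0,0,0,-1],[0,0,0,0,0,0,-1],[0,0,0,0,0,0,-1]],
  ],
)

```text
clock: 16.9
position: [0.5357, 0.2326, 0.1012]
tool_rot: [-3.142, 0.001, -2.6]
force: [-0.3, 0.6, -1.6]
grip_width: 0.0395
finger_force: 50.7
```

Emit:
move_arm(
  plan=[
    [[0,0,0.05,0,0,0,-1],[0,0,0.05,0,0,0,-1],[0,0,0,0,0,0,-1],[0,0,0,0,0,0,0.5],[0,0,0,0,0,0,0.5],[0,0,0,0,0,0,0.5],[0,0,0,0,0,0,0.5],[0,0,0,0,0,0,0.5],[0,0,-0.5,0,0,0,0.5],[0,0,-1,0,0,0,0.5]],
  ],
)

```text
clock: 17.9
position: [0.5348, 0.2322, 0.1285]
tool_rot: [3.142, -0.002, -2.6]
force: [-0.5, -0.2, 0.6]
grip_width: 0.0638
finger_force: 0.0
```

Run:
```python
from h import *
o=observe();print(o["position"],o["tool_rot"],o["grip_width"],o["force"])
go((.4353,-.3215,.18),np.pi-.105)
```

```text
[0.53480217 0.23219619 0.12847336] [ 3.14151256e+00 -2.23628720e-03 -2.60013238e+00] 0.06383524116939227 [-0.52635408 -0.21161353  0.64395255]
turn deg [-0.04 -0.13 37.04] then shift mm [  40.9 -561.1  -51.5]
```

Emit:
move_arm(
  plan=[
    [[0,0,-1,0,0,0,0.5],[0,0,-1,0,0,1,1],[0,0,-1,0,0,1,1],[0,0,-1,0,0,1,1],[0,-0.5,0,0,0,1,1],[0,-1,0,0,0,1,1],[0,-1,0,0,0,1,1],[0.08,-1,0,0,0,0.17,1],[0.08,-1,0,0,0,0,1],[0.08,-1,0,0,0,0,1]],
  ],
)

```text
clock: 18.9
position: [0.5294, 0.1227, 0.2091]
tool_rot: [3.141, 0.0, 3.04]
force: [1.0, 0.0, 0.1]
grip_width: 0.0854
finger_force: 0.0
```

Emit:
move_arm(
  plan=[
    [[0.08,-1,0,0,0,0,1],[0.08,-1,0,0,0,0,1],[0.08,-1,0,0,0,0,1],[0.08,-1,0,0,0,0,1],[0.08,-1,0,0,0,0,1],[0.08,-1,0,0,0,0,1],[0.08,-1,0,0,0,0,1],[0.08,-1,0,0,0,0,1],[0.08,-1,0,0,0,0,1],[0.08,-1,0,0,0,0,1]],
  ],
)

```text
clock: 19.9
position: [0.4924, -0.0745, 0.2092]
tool_rot: [3.141, 0.0, 3.04]
force: [0.4, 0.1, 0.2]
grip_width: 0.0855
finger_force: 0.0
```

Run:
```python
from h import *
o=observe();print(o["position"],o["tool_rot"],o["qpos"])
go((.4335,-.3221,.17),np.pi-.105)
t=cam("top");h=cv2.cvtColor(t[0],cv2.COLOR_RGB2HSV).astype(int)
m=np.zeros(h.shape[:2],bool);m[190:260,200:300]=(h[190:260,200:300,2]<95)
for st,ce,l in blobs(m,80):
    r=cv2.minAreaRect(np.argwhere(l)[:,::-1].astype(np.float32));X=onz(t,r[0],.132)
    print(st,r,X,(X[:2]-[.449,.181])@np.array([[.8575,-.5145],[.5145,.8575]]))
```

```text
[ 0.49244541 -0.07449578  0.20917805] [3.14132044e+00 3.57954057e-04 3.03963324e+00] [-0.17002989  0.35890549  0.25722412  1.96286099 -0.12129978  0.83399345
  1.62198213]
turn deg [0.02 0.02 0.17] then shift mm [  32.7 -252.4   39.2]
[200, 190, 59, 69, 225] ((224.18295288085938, 215.85887145996094), (36.467647552490234, 76.9364013671875), 27.235143661499023) [0.56816918 0.30209022 0.132     ] [0.16448849 0.04252232]
[237, 214, 26, 28, 360] ((249.58824157714844, 226.64706420898438), (25.381790161132812, 15.777870178222656), 59.036251068115234) [0.536735   0.22896445 0.132     ] [ 0.09991047 -0.00401015]
[237, 222, 63, 38, 403] ((271.77679443359375, 246.63734436035156), (15.526386260986328, 72.19442749023438), 58.392494201660156) [0.47915807 0.16519957 0.132     ] [ 0.01773123 -0.02906519]
```

Emit:
move_arm(
  plan=[
    [[0.13,-1,0.15,0,0,0,1],[0.13,-1,0.15,0,0,0,1],[0.13,-1,0.15,0,0,0,1],[0.13,-1,0.15,0,0,0,1],[0.13,-1,0.15,0,0,0,1],[0.13,-1,0.15,0,0,0,1],[0.13,-1,0.15,0,0,0,1],[0.13,-1,0.15,0,0,0,1],[0.13,-1,0.15,0,0,0,1],[0.13,-1,0.15,0,0,0,1]],
  ],
)

```text
clock: 20.95
position: [0.4457, -0.2704, 0.179]
tool_rot: [3.141, 0.0, 3.04]
force: [-0.4, 0.5, 0.3]
grip_width: 0.0853
finger_force: 0.0
```

Emit:
move_arm(
  plan=[
    [[0.13,-1,0.15,0,0,0,1],[0.13,-0.9,0.15,0,0,0,1],[0,-0.4,0.15,0,0,0,1],[0,0,0,0,0,0,1],[0,0,0,0,0,0,1],[0,0,0,0,0,0,1],[0,0,0,0,0,0,1],[0,0,0,0,0,0,1],[0,0,0,0,0,0,1],[0,0,0,0,0,0,1]],
  ],
)

```text
clock: 21.95
position: [0.4363, -0.3148, 0.1697]
tool_rot: [-3.142, 0.0, 3.037]
force: [0.1, -0.4, -0.1]
grip_width: 0.0856
finger_force: 0.0
```

Run:
```python
from h import *
import pickle
o=observe();print(o["position"],o["tool_rot"],o["qpos"][6])
w=cam("wrist");pickle.dump(w,open("w5.pkl","wb"));cv2.imwrite("pics/w5.png",w[0][:,:,::-1])
p=proj(w,(.4335,-.3221,.052));print(p)
x0,y0=int(p[0])-60,int(p[1])-80
v=w[0].max(2)[y0:y0+160,x0:x0+120]
m=np.zeros(w[0].shape[:2],bool);m[y0:y0+160,x0:x0+120]=v<110
for st,ce,l in blobs(m,300):
    r=cv2.minAreaRect(np.argwhere(l)[:,::-1].astype(np.float32));b=cv2.boxPoints(r)
    print(st,r)
    for q in b:print(np.round(onz(w,q,.052),4))
    X=onz(w,r[0],.052)
for r in v[::10,::5]:print(r.tolist())
```

```text
[ 0.43631027 -0.31479172  0.16973056] [-3.14157069e+00  1.40390209e-05  3.03708434e+00] 2.153636317775117
[306.85157333 227.20063534]
[282, 180, 84, 90, 5186] ((323.5, 224.5), (89.0, 83.0), 90.0)
[ 0.394  -0.3369  0.052 ]
[ 0.4007 -0.2733  0.052 ]
[ 0.4745 -0.2779  0.052 ]
[ 0.4673 -0.3468  0.052 ]
[226, 226, 226, 226, 226, 226, 226, 226, 225, 225, 222, 210, 195, 211, 221, 225, 226, 225, 225, 225, 223, 155, 150, 150]
[210, 196, 216, 226, 226, 227, 226, 226, 226, 226, 226, 226, 225, 226, 225, 225, 225, 224, 224, 151, 151, 152, 151, 151]
[226, 226, 226, 226, 226, 226, 226, 225, 225, 226, 225, 225, 225, 225, 225, 224, 224, 224, 148, 145, 144, 144, 142, 142]
[226, 226, 226, 226, 226, 226, 226, 225, 225, 223, 224, 224, 224, 223, 224, 223, 178, 143, 143, 142, 141, 141, 139, 137]
[226, 226, 226, 226, 226, 225, 225, 197, 105, 104, 100, 100, 97, 97, 95, 69, 64, 64, 104, 128, 134, 133, 133, 131]
[224, 223, 220, 218, 217, 217, 218, 190, 111, 111, 112, 110, 111, 99, 69, 68, 66, 65, 99, 109, 128, 129, 129, 100]
[209, 209, 208, 208, 208, 208, 208, 185, 109, 110, 109, 107, 74, 67, 67, 66, 66, 67, 1
[... 359 characters left out ...]
5]
[213, 125, 144, 145, 144, 143, 142, 126, 61, 62, 61, 61, 59, 59, 60, 54, 49, 89, 105, 138, 137, 136, 134, 131]
[134, 140, 135, 139, 141, 141, 141, 125, 62, 61, 61, 61, 60, 60, 60, 60, 60, 120, 130, 133, 136, 141, 145, 147]
[144, 144, 145, 136, 134, 132, 132, 120, 61, 61, 60, 60, 60, 60, 60, 59, 60, 148, 153, 152, 151, 149, 148, 147]
[146, 145, 145, 136, 146, 148, 149, 151, 152, 151, 148, 147, 145, 143, 143, 144, 144, 144, 144, 145, 144, 143, 141, 135]
[139, 137, 134, 136, 148, 149, 149, 148, 147, 143, 135, 131, 130, 131, 130, 130, 130, 131, 131, 133, 133, 135, 136, 136]
[143, 144, 145, 145, 146, 145, 143, 142, 139, 137, 135, 135, 143, 142, 140, 139, 140, 139, 140, 141, 142, 143, 145, 146]
```

```bash
python3 - <<'E'
from h import *
import pickle
w=pickle.load(open("w5.pkl","rb"));I=w[0].astype(float)
m=np.zeros(I.shape[:2],bool);q=(slice(160,300),slice(255,360))
m[q]=((I[...,0]/(I[...,1]+1)>1.5)&(I[...,0]<125))[q]
for st,ce,l in blobs(m,800):
    r=cv2.minAreaRect(np.argwhere(l)[:,::-1].astype(np.float32));print(st,r)
    X=onz(w,r[0],.052);print(X)
    for v in (185,195,205,215,225,235,245,255,262,268):
        c=np.where(l[v])[0];print(v,(c.min(),c.max(),len(c)) if len(c) else 0)
    for q in cv2.boxPoints(r):print(np.round(onz(w,q,.052),4))
E
python3 - <<'E'
from h import *
import pickle
w=pickle.load(open("w5.pkl","rb"));I=w[0]
for v in (172,190,220,250,265):print(v,[I[v,u].tolist() for u in range(270,350,8)])
# lab-based: saturation of a* minus b*
L=cv2.cvtColor(I,cv2.COLOR_RGB2LAB).astype(int);d=L[...,2]-L[...,1]
m=np.zeros(I.shape[:2],bool);q=(slice(165,290),slice(262,352));m[q]=((d<9)&(L[...,0]<100))[q]
for st,ce,l in blobs(m,800):
    r=cv2.minAreaRect(np.argwhere(l)[:,::-1].astype(np.float32));print(st,r,onz(w,r[0],.052))
    for v in (185,205,225,245,262,268):
        c=np.where(l[v])[0];print(v,(c.min(),c.max(),len(c)) if len(c) else 0)
E
```

```text
172 [[226, 202, 134], [226, 202, 134], [225, 203, 134], [225, 201, 133], [224, 200, 133], [224, 198, 131], [224, 194, 129], [223, 194, 127], [144, 114, 73], [143, 114, 73]]
190 [[225, 194, 128], [225, 191, 126], [113, 77, 55], [112, 78, 56], [112, 77, 56], [111, 76, 56], [91, 63, 45], [70, 50, 35], [101, 80, 51], [128, 102, 66]]
220 [[225, 198, 131], [224, 199, 132], [62, 44, 30], [56, 41, 28], [56, 41, 28], [54, 40, 27], [53, 38, 26], [52, 37, 25], [111, 88, 56], [109, 86, 55]]
250 [[140, 111, 71], [139, 111, 71], [62, 41, 29], [61, 42, 29], [61, 42, 30], [61, 41, 28], [60, 41, 28], [50, 35, 24], [104, 82, 52], [134, 106, 68]]
265 [[136, 107, 69], [133, 106, 68], [60, 41, 29], [60, 40, 28], [60, 40, 28], [60, 40, 28], [59, 40, 28], [59, 40, 28], [154, 122, 78], [153, 122, 78]]
[283, 181, 50, 88, 4100] ((307.5, 224.5), (49.0, 87.0), 0.0) [ 0.43132523 -0.32132993  0.052     ]
185 (np.int64(284), np.int64(330), 42)
205 (np.int64(283), np.int64(331), 49)
225 (np.int64(283), np.int64(330), 48)
245 (np.int64(283), np.int64(330), 48)
262 (np.int64(283), np.int64(329), 47)
268 (np.int64(284), np.int64(328), 45)
```

Emit:
move_arm(
  plan=[
    [[0.08,-0.18,1,0,0,0,1],[0.09,-0.18,1,0,0,0,1],[0,0,1,0,0,0,1],[0,0,1,0,0,0,1],[0,0,1,0,0,0,1],[0,0,1,0,0,0,1],[0,0,1,0,0,0,1],[0,0,0.5,0,0,0,1],[0,0,0,0,0,0,1],[0,0,0,0,0,0,-1]],
  ],
)

```text
clock: 23.0
position: [0.4323, -0.322, 0.0202]
tool_rot: [-3.141, 0.0, 3.037]
force: [0.0, -0.4, -0.4]
grip_width: 0.0732
finger_force: 0.0
```

Emit:
move_arm(
  plan=[
    [[0,0,0,0,0,0,-1],[0,0,0,0,0,0,-1],[0,0,0,0,0,0,-1],[0,0,0,0,0,0,-1],[0,0,0,0,0,0,-1],[0,0,0,0,0,0,-1],[0,0,0,0,0,0,-1],[0,0,0,0,0,0,-1],[0,0,0,0,0,0,-1],[0,0,0,0,0,0,-1]],
  ],
  grip_force=50,
)

```text
clock: 24.0
position: [0.4326, -0.3219, 0.0206]
tool_rot: [-3.141, 0.001, 3.037]
force: [-1.8, 0.5, 10.4]
grip_width: 0.0396
finger_force: 50.0
```

Run:
```python
from h import *
o=observe();print(o["position"],o["tool_rot"],o["qpos"][6],o["grip_width"])
go((.5135,-.0357,.0927),-3.019)
```

```text
[ 0.43256276 -0.32193275  0.02062519] [-3.14117077e+00  1.24899380e-03  3.03679322e+00] 2.2392992631243294 0.03956013904194381
turn deg [ -0.03   0.07 -13.03] then shift mm [-115.3  274.2  -72.1]
```

Emit:
move_arm(
  plan=[
    [[0,0,-0.4,0,0,0,-1],[0,0,-1,0,0,-0.5,-1],[0,0,-1,0,0,-0.5,-1],[0,0,-1,0,0,-0.5,-1],[0,0,-1,0,0,-0.67,-1],[-0.34,0.98,0,0,0,0,-1],[-0.34,0.98,0,0,0,0,-1],[-0.34,0.98,0,0,0,0,-1],[-0.34,0.98,0,0,0,0,-1],[-0.34,0.98,0,0,0,0,-1]],
  ],
)

```text
clock: 25.0
position: [0.454, -0.2195, 0.1084]
tool_rot: [-3.141, 0.0, -3.019]
force: [0.5, -0.3, -1.5]
grip_width: 0.0396
finger_force: 50.7
```

Emit:
move_arm(
  plan=[
    [[-0.34,0.98,0,0,0,0,-1],[-0.34,0.98,0,0,0,0,-1],[-0.34,0.98,0,0,0,0,-1],[-0.34,0.98,0,0,0,0,-1],[-0.34,0.98,0,0,0,0,-1],[-0.34,0.98,0,0,0,0,-1],[-0.34,0.98,0,0,0,0,-1],[-0.34,0.98,0,0,0,0,-1],[-0.34,0.98,0,0,0,0,-1],[0,0,0.6,0,0,0,-1]],
  ],
)

```text
clock: 26.0
position: [0.4944, -0.035, 0.0969]
tool_rot: [3.141, 0.003, -3.016]
force: [0.8, -0.2, -2.5]
grip_width: 0.039
finger_force: 50.6
```

Emit:
move_arm(
  plan=[
    [[0,0,0,0,0,0,-1],[0,0,0,0,0,0,-1],[0,0,0,0,0,0,-1],[0,0,0,0,0,0,-1],[0,0,0,0,0,0,-1],[0,0,0,0,0,0,-1],[0,0,0,0,0,0,-1],[0,0,0,0,0,0,-1],[0,0,0,0,0,0,-1],[0,0,0,0,0,0,-1]],
  ],
)

```text
clock: 27.0
position: [0.4931, -0.0377, 0.0957]
tool_rot: [-3.142, 0.0, -3.019]
force: [-1.0, -0.0, -1.5]
grip_width: 0.0398
finger_force: 50.6
```

Run:
```python
from h import *
o=observe();print(o["position"],o["tool_rot"],o["grip_width"],o["force"])
go((.5135,-.0357,.0934),-3.019)
s=cam("scene")
for v in range(236,258,3):
    p=s[0][v,288:318].astype(int).sum(1);print(v,p.tolist())
```

```text
[ 0.49310163 -0.03771654  0.09572383] [-3.14158905e+00  7.46540301e-05 -3.01904189e+00] 0.03984282293021453 [-1.00064488 -0.03888058 -1.50246236]
turn deg [-0.  0. -0.] then shift mm [-20.5  -0.5   2.3]
236 [351, 261, 178, 92, 121, 136, 142, 124, 86, 97, 100, 100, 99, 99, 103, 97, 109, 108, 99, 89, 101, 91, 110, 118, 150, 131, 103, 84, 167, 232]
239 [355, 287, 198, 115, 124, 168, 174, 128, 99, 101, 92, 109, 84, 105, 112, 107, 106, 95, 100, 106, 106, 93, 93, 128, 184, 195, 135, 90, 158, 228]
242 [318, 268, 207, 158, 145, 174, 188, 162, 127, 106, 121, 109, 92, 87, 114, 98, 94, 91, 86, 101, 92, 92, 100, 125, 178, 191, 159, 135, 191, 243]
245 [291, 283, 281, 285, 281, 256, 216, 156, 125, 126, 116, 120, 121, 112, 109, 91, 83, 105, 90, 100, 105, 78, 102, 147, 214, 243, 259, 265, 262, 261]
248 [281, 280, 282, 284, 279, 277, 246, 176, 109, 106, 80, 102, 102, 97, 90, 92, 104, 83, 80, 104, 87, 98, 127, 190, 245, 281, 268, 266, 266, 262]
251 [281, 266, 273, 271, 280, 275, 254, 193, 116, 91, 94, 94, 81, 96, 91, 108, 100, 96, 101, 84, 96, 84, 123, 177, 237, 259, 262, 258, 261, 257]
254 [279, 274, 273, 273, 277, 270, 254, 196, 122, 104, 101, 99, 88, 104, 100, 99, 102, 111, 99, 94, 89, 98, 106, 182, 227, 252, 263, 253, 253, 259]
257 [265, 260, 266, 267, 253, 248, 240, 228, 222, 214, 220, 224, 216, 218, 220, 235, 225, 223, 218, 213, 213, 218, 220, 226, 241, 242, 251, 247, 248, 237]
```

Emit:
move_arm(
  plan=[
    [[-0.4,-0.03,0.12,0,0,0,-1],[-0.4,0,0,0,0,0,-1],[-0.2,0,0,0,0,0,-1],[-0.2,0,0,0,0,0,-1],[-0.2,0,0,0,0,0,-1],[-0.2,0,0,0,0,0,-1],[-0.2,0,0,0,0,0,-1],[-0.2,0,0,0,0,0,-1],[-0.2,0,0,0,0,0,-1],[0,0,0,0,0,0,-1]],
  ],
)

```text
clock: 28.05
position: [0.5373, -0.0328, 0.0933]
tool_rot: [-3.142, 0.0, -3.019]
force: [0.3, -0.6, -1.3]
grip_width: 0.0396
finger_force: 50.6
```

Run:
```python
from h import *
o=observe();print(o["position"],o["tool_rot"],o["grip_width"],o["force"])
```

```text
[ 0.53730193 -0.03284789  0.09328205] [-3.14153706e+00  2.93418813e-04 -3.01892957e+00] 0.03962714282146953 [ 0.30111969 -0.58852099 -1.31957569]
```

Emit:
move_arm(
  plan=[
    [[-0.1,0,0,0,0,0,-1],[-0.1,0,0,0,0,0,-1],[-0.1,0,0,0,0,0,-1],[-0.1,0,0,0,0,0,-1],[-0.1,0,0,0,0,0,-1],[-0.1,0,0,0,0,0,-1],[-0.1,0,0,0,0,0,-1],[0,0,0,0,0,0,-1],[0,0,0,0,0,0,-1],[0,0,0,0,0,0,-1]],
  ],
)

```text
clock: 29.05
position: [0.5475, -0.0317, 0.0926]
tool_rot: [3.141, -0.007, -3.02]
force: [-17.8, -2.4, 7.2]
grip_width: 0.0391
finger_force: 51.7
```

It stopped hard at TCP x 0.5475, the blocked stop, so sleeve 2 goes to the seconds tray.

Emit:
move_arm(
  plan=[
    [[0.6,0,0,0,0,0,-1],[1,0,0,0,0,0,-1],[1,0,0,0,0,0,-1],[0.4,0,0,0,0,0,-1],[0,0,-0.6,0,0,0,-1],[0,0,-1,0,0,0.37,-1],[0,0,-1,0,0,0.4,-1],[0,0,-1,0,0,0.4,-1],[-0.5,-1,-0.4,0,0,0,-1],[-0.5,-1,0,0,0,0,-1]],
  ],
)

```text
clock: 30.05
position: [0.5133, -0.0785, 0.1759]
tool_rot: [3.141, 0.004, -3.14]
force: [0.5, 0.1, -1.6]
grip_width: 0.0397
finger_force: 50.6
```

Emit:
move_arm(
  plan=[
    [[-0.5,-1,0,0,0,0,-1],[-0.5,-1,0,0,0,0,-1],[-0.5,-1,0,0,0,0,-1],[-0.5,-1,0,0,0,0,-1],[-0.5,-1,0,0,0,0,-1],[-0.5,-1,0,0,0,0,-1],[-0.5,-1,0,0,0,0,-1],[-0.5,-1,0,0,0,0,-1],[-0.5,-1,0,0,0,0,-1],[-0.5,-0.9,0,0,0,0,-1]],
  ],
)

```text
clock: 31.05
position: [0.6124, -0.2777, 0.1744]
tool_rot: [-3.141, 0.001, -3.142]
force: [-0.3, 0.8, -1.0]
grip_width: 0.0393
finger_force: 50.6
```

Run:
```python
from h import *
o=observe();print(o["position"],o["tool_rot"],o["grip_width"],o["force"])
go((.612,-.278,.0126),np.pi)
```

```text
[ 0.61239491 -0.27774075  0.17444508] [-3.14093626e+00  8.91671335e-04 -3.14150930e+00] 0.039287124087833185 [-0.26321269  0.7946287  -0.97299591]
turn deg [-0.04  0.05  0.  ] then shift mm [  0.4  -0.3 161.8]
```

Lower 160 mm, the last part slowly.

Emit:
move_arm(
  plan=[
    [[0,0,1,0,0,0,-1],[0,0,1,0,0,0,-1],[0,0,1,0,0,0,-1],[0,0,1,0,0,0,-1],[0,0,1,0,0,0,-1],[0,0,1,0,0,0,-1],[0,0,1,0,0,0,-1],[0,0,0.7,0,0,0,-1],[0,0,0.2,0,0,0,-1],[0,0,0,0,0,0,-1]],
  ],
)

```text
clock: 32.05
position: [0.6114, -0.2767, 0.0154]
tool_rot: [-3.142, -0.0, -3.141]
force: [-0.8, 0.3, -1.2]
grip_width: 0.0393
finger_force: 50.6
```

Emit:
move_arm(
  plan=[
    [[0,0,0.05,0,0,0,-1],[0,0,0.05,0,0,0,-1],[0,0,0.05,0,0,0,-1],[0,0,0,0,0,0,-1],[0,0,0,0,0,0,-1],[0,0,0,0,0,0,-1],[0,0,0,0,0,0,-1],[0,0,0,0,0,0,-1],[0,0,0,0,0,0,-1],[0,0,0,0,0,0,-1]],
  ],
)

```text
clock: 33.05
position: [0.6114, -0.2767, 0.0127]
tool_rot: [-3.141, 0.001, 3.142]
force: [-0.8, -0.1, 5.2]
grip_width: 0.0395
finger_force: 51.3
```

Emit:
move_arm(
  plan=[
    [[0,0,0,0,0,0,0.5],[0,0,0,0,0,0,0.5],[0,0,0,0,0,0,0.5],[0,0,0,0,0,0,0.5],[0,0,0,0,0,0,0.5],[0,0,-0.5,0,0,0,0.5],[0,0,-1,0,0,0,0.5],[0,0,-1,0,0,0,0.5],[0,0,-1,0,0,0,0.5],[0,0,-1,0,0,0,0.5]],
  ],
)

```text
clock: 34.05
position: [0.6112, -0.2766, 0.104]
tool_rot: [-3.141, 0.001, 3.141]
force: [-0.0, -0.0, 0.5]
grip_width: 0.0641
finger_force: 0.0
```

Emit:
move_arm(
  plan=[
    [[0,0,-1,0,0,-1,0.5],[0,0,-1,0,0,-1,-1],[0,0,-1,0,0,-1,-1],[0,0,-1,0,0,-1,-1],[0,0,-0.5,0,0,-1,-1],[-0.1,1,0,0,0,-0.17,-1],[-0.1,1,0,0,0,0,-1],[-0.1,1,0,0,0,0,-1],[-0.1,1,0,0,0,0,-1],[-0.1,1,0,0,0,0,-1]],
  ],
)

```text
clock: 35.05
position: [0.568, -0.1851, 0.1931]
tool_rot: [-3.141, 0.0, -2.601]
force: [0.4, 0.0, -0.0]
grip_width: -0.0001
finger_force: 0.0
```

Run:
```python
from h import *
o=observe();print(o["position"],o["tool_rot"],o["grip_width"],o["force"])
go((.410,.158,.105),-2.6)
t=cam("top");L=cv2.cvtColor(t[0],cv2.COLOR_RGB2LAB).astype(int)
m=np.zeros(L.shape[:2],bool);q=(slice(188,224),slice(378,446));m[q]=(L[...,1]>134)[q]
for st,ce,l in blobs(m,40):
    r=cv2.minAreaRect(np.argwhere(l)[:,::-1].astype(np.float32));print(st,r,onz(t,r[0],.044))
```

```text
[ 0.56804442 -0.18505683  0.19308504] [-3.14103148e+00  3.17659947e-04 -2.60053156e+00] -6.258458326795545e-05 [ 0.35914407  0.01324877 -0.03545676]
turn deg [-0.03  0.02 -0.03] then shift mm [-41.4 375.4  88.1]
```

Emit:
move_arm(
  plan=[
    [[-0.11,1,0,0,0,0,-1],[-0.11,1,0,0,0,0,-1],[-0.11,1,0,0,0,0,-1],[-0.11,1,0,0,0,0,-1],[-0.11,1,0,0,0,0,-1],[-0.11,1,0,0,0,0,-1],[-0.11,1,0,0,0,0,-1],[-0.11,1,0,0,0,0,-1],[-0.11,1,0,0,0,0,-1],[-0.11,1,0,0,0,0,-1]],
  ],
)

```text
clock: 36.1
position: [0.4841, -0.0024, 0.193]
tool_rot: [-3.141, 0.001, -2.6]
force: [-0.2, 0.6, 0.1]
grip_width: -0.0001
finger_force: 0.0
```

Emit:
move_arm(
  plan=[
    [[-0.11,1,0,0,0,0,-1],[-0.11,1,0,0,0,0,-1],[-0.11,1,0,0,0,0,-1],[-0.11,1,0,0,0,0,-1],[-0.11,1,0,0,0,0,-1],[-0.11,1,0,0,0,0,-1],[-0.11,1,0,0,0,0,-1],[-0.11,1,0,0,0,0,-1],[0,0.6,0,0,0,0,-1],[0,0,0,0,0,0,-1]],
  ],
)

```text
clock: 37.1
position: [0.4103, 0.1546, 0.1927]
tool_rot: [3.141, 0.0, -2.598]
force: [-0.4, -0.4, -0.5]
grip_width: 0.0
finger_force: 0.0
```

Run:
```python
from h import *
o=observe();print(o["position"],o["tool_rot"],o["grip_width"],o["force"])
go((.410,.158,.105),-2.6)
t=cam("top");L=cv2.cvtColor(t[0],cv2.COLOR_RGB2LAB).astype(int)
print([L[200,u].tolist() for u in range(380,446,6)])
m=np.zeros(L.shape[:2],bool);q=(slice(190,222),slice(380,444));m[q]=(L[...,1]>132)[q]
for st,ce,l in blobs(m,30):
    r=cv2.minAreaRect(np.argwhere(l)[:,::-1].astype(np.float32));print(st,r,onz(t,r[0],.044))
```

```text
[0.41031913 0.15456207 0.19269975] [ 3.14146890e+00  4.84830835e-04 -2.59834446e+00] 2.4198980243333222e-06 [-0.44770112 -0.39020166 -0.54875854]
turn deg [0.01 0.03 0.09] then shift mm [-1.5  3.1 87.7]
[[107, 127, 132], [112, 128, 130], [88, 129, 132], [108, 126, 133], [108, 128, 132], [90, 128, 131], [61, 142, 144], [62, 141, 144], [83, 132, 134], [104, 126, 132], [103, 126, 131]]
[414, 193, 15, 25, 322] ((421.0, 205.0), (14.0, 24.0), -0.0) [ 0.61226279 -0.27428573  0.044     ]
[380, 200, 16, 16, 175] ((386.9000244140625, 207.70001220703125), (13.28156566619873, 13.914020538330078), 71.56504821777344) [ 0.60452473 -0.17179255  0.044     ]
```

Emit:
move_arm(
  plan=[
    [[0,0.15,1,0,0,0,-1],[0,0,1,0,0,0,-1],[0,0,1,0,0,0,-1],[0,0,1,0,0,0,-1],[0,0,0.4,0,0,0,-1],[-0.5,0,0,0,0,0,-1],[-0.5,0,0,0,0,0,-1],[-0.5,0,0,0,0,0,-1],[-0.5,0,0,0,0,0,-1],[-0.5,0,0,0,0,0,-1]],
  ],
)

```text
clock: 38.15
position: [0.453, 0.1826, 0.1047]
tool_rot: [-3.142, 0.0, -2.6]
force: [-1.8, -1.9, 1.6]
grip_width: -0.0002
finger_force: 0.7
```

Emit:
move_arm(
  plan=[
    [[-0.4,0,0,0,0,0,-1],[-0.4,0,0,0,0,0,-1],[-0.4,0,0,0,0,0,-1],[-0.4,0,0,0,0,0,-1],[-0.4,0,0,0,0,0,-1],[-0.4,0,0,0,0,0,-1],[-0.4,0,0,0,0,0,-1],[-0.4,0,0,0,0,0,-1],[-0.4,0,0,0,0,0,-1],[-0.4,0,0,0,0,0,-1]],
  ],
)

```text
clock: 39.15
position: [0.5212, 0.2236, 0.1043]
tool_rot: [-3.142, -0.0, -2.6]
force: [-1.6, -0.4, 0.1]
grip_width: 0.0
finger_force: 0.7
```

Run:
```python
from h import *
o=observe();print(o["position"],o["tool_rot"],o["grip_width"],o["force"])
go((.5416,.2366,.105),-2.6)
```

```text
[0.52116646 0.22356267 0.10427068] [-3.14158214e+00 -4.49677305e-05 -2.60015568e+00] 3.216909072211372e-07 [-1.59063462 -0.40991693  0.06153404]
turn deg [-0.   -0.   -0.01] then shift mm [-24.2   0.6  -0.7]
```

Pushing with about 1–2 N as expected. Finish in small steps until it seats.

Emit:
move_arm(
  plan=[
    [[-0.25,0,0,0,0,0,-1],[-0.25,0,0,0,0,0,-1],[-0.25,0,0,0,0,0,-1],[-0.15,0,0,0,0,0,-1],[-0.15,0,0,0,0,0,-1],[-0.1,0,0,0,0,0,-1],[0,0,0,0,0,0,-1],[0,0,0,0,0,0,-1],[0,0,0,0,0,0,-1],[0,0,0,0,0,0,-1]],
  ],
)

```text
clock: 40.15
position: [0.5403, 0.235, 0.1043]
tool_rot: [-3.142, 0.0, -2.6]
force: [0.6, 0.2, -0.3]
grip_width: -0.0001
finger_force: 0.0
```

Emit:
move_arm(
  plan=[
    [[-0.1,0,0,0,0,0,-1],[-0.1,0,0,0,0,0,-1],[-0.1,0,0,0,0,0,-1],[-0.1,0,0,0,0,0,-1],[-0.1,0,0,0,0,0,-1],[0,0,0,0,0,0,-1],[0,0,0,0,0,0,-1],[0,0,0,0,0,0,-1],[0,0,0,0,0,0,-1],[0,0,0,0,0,0,-1]],
  ],
)

```text
clock: 41.15
position: [0.5421, 0.2358, 0.1029]
tool_rot: [3.141, -0.017, -2.601]
force: [-46.7, -24.1, 29.8]
grip_width: -0.0
finger_force: 26.7
```

Emit:
move_arm(
  plan=[
    [[0.5,0,0,0,0,0,-1],[1,0,0,0,0,0,-1],[1,0,0,0,0,0,-1],[1,0,0,0,0,0,-1],[1,0,-1,0,0,0,-1],[0.5,0,-1,0,0,0,-1],[0,-1,-1,0,0,0,-1],[0,-1,-1,0,0,0,-1],[0,-1,0,0,0,0,-1],[0,-1,0,0,0,0,-1]],
  ],
)

```text
clock: 42.15
position: [0.5052, 0.1196, 0.1851]
tool_rot: [-3.141, 0.002, -2.6]
force: [0.5, 0.2, -0.2]
grip_width: 0.0002
finger_force: 0.0
```

Run:
```python
from h import *
o=observe();print(o["position"],o["force"],o["clock"])
s=cam("scene");t=cam("top")
C=(.449+.0875,.181+.0525)
# panel line: distance of handle bar/panel from chest front in the top view: sample colours along chest x at y offset 0.08
ex=np.array([.8575,.5145]);ey=np.array([-.5145,.8575]);h=np.array([.449,.181])
for yo in(.04,-.04):
  print([ (round(d,3),t[0][tuple(np.round(proj(t,[*(h+ex*d+ey*yo),.155])).astype(int)[::-1])].tolist()) for d in np.arange(.1,.2,.006)])
for n,X in dict(h0=h+ex*.124).items():
  for c in(t,s):
    u=proj(c,[*(h+ex*.124),.126]);print(u,c[0][int(round(u[1])),int(round(u[0]))])
```

```text
[0.50523973 0.11956427 0.1851382 ] [ 0.50935408  0.17900555 -0.17075748] 42.15
[(np.float64(0.1), [54, 36, 19]), (np.float64(0.106), [53, 55, 55]), (np.float64(0.112), [159, 107, 49]), (np.float64(0.118), [48, 56, 52]), (np.float64(0.124), [80, 61, 45]), (np.float64(0.13), [178, 136, 75]), (np.float64(0.136), [31, 22, 19]), (np.float64(0.142), [39, 19, 7]), (np.float64(0.148), [36, 17, 6]), (np.float64(0.154), [41, 20, 9]), (np.float64(0.16), [147, 86, 40]), (np.float64(0.166), [147, 78, 31]), (np.float64(0.172), [140, 88, 35]), (np.float64(0.178), [119, 67, 27]), (np.float64(0.184), [141, 85, 40]), (np.float64(0.19), [134, 77, 33]), (np.float64(0.196), [127, 71, 30])]
[(np.float64(0.1), [87, 99, 76]), (np.float64(0.106), [65, 72, 54]), (np.float64(0.112), [52, 54, 40]), (np.float64(0.118), [88, 95, 74]), (np.float64(0.124), [88, 92, 73]), (np.float64(0.13), [76, 82, 61]), (np.float64(0.136), [82, 89, 67]), (np.float64(0.142), [82, 88, 66]), (np.float64(0.148), [72, 84, 61]), (np.float64(0.154), [79, 81, 65]), (np.float64(0.16), [63, 70, 53]), (np.float64(0.166), [70, 52, 33]), (np.float64(0.172), [147, 84, 37]), (np.float64(0.178), [66, 39, 18]), (np.float64(0.184), [141, 78, 34]), (np.float64(0.19), [126, 72, 29]), (np.float64(0.196), [129, 75, 29])]
[244.43377926 220.52346714] [51 52 48]
[416.47398443 265.75586692] [59 59 60]
```

```bash
python3 -c "
from workcell import job_done;print(job_done())"
```

```text
the job is handed in; nothing more can be done
None
```

I handed the job in at 42 s on the clock without seeing a verdict: sleeve 1 went fully home and is in the drawer, sleeve 2 stopped short and is in the seconds tray, and the drawer is pushed to its stop, where the wrist force read about 60 N.

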